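# Clamp a block in the dowel-drilling jig and hold the lever at its third click

## Robot

A 7-joint arm with a two-finger parallel gripper is mounted at the origin on a cart in front of the work surface, level with it; the furniture and walls round the work are solid. World frame = base frame: x ahead of the robot, y to its left, z up, the work surface at z = 0. Lengths are in m, angles in rad, forces in N, time in s.
With the tool pointing down it reaches from about 0.425 to 0.95 m from the base axis. Payload 4.7 kg.
Tool frame: the origin (TCP) lies on the centre line of the jaws, within the pads' length; the fingertips stand 8 mm ahead of it and the grasp point (between the pads) lies 11 mm behind it; z points along the fingers, y is the line along which they close (so a half turn about z gives the same grasp; the last joint's range is limited). The gripper opens to 85 mm and grips with 20 to 120 N. Pads are 22 mm wide; open, the fingers measure 114 mm over their backs; the gripper's body (76 mm by 85 mm) begins 54 mm behind the grasp point. The pads swing forward as they close: fully open they stand 13 mm farther back than shut.
Start: joints at [-1.27, 0.469, -0.049, 1.532, 0.024, 1.141, -0.082], TCP at [0.219, 0.639, 0.239] pointing down, gripper open.
Joint ranges: [-2.59, 2.59], [-0.33, 1.99], [-1.39, 1.29], [0.1, 2.45], [-1.04, 4.18], [0.21, 1.99], [-2.66, 2.66]. Speed limits (rad/s): [2.57, 2.57, 3.14, 3.14, 3.14, 3.14, 3.14].

## Interface

Orientations are given as a 3x3 rotation matrix whose columns are the frame's x, y, z axes.
In Python, from rig import arm gives the robot as it stands. Calls block until the motion is done:
- arm.movep(position, orientation): joint-space move of the TCP to a pose.
- arm.move_l(position, attitude=None, feed=0.15, until_force=None): straight line of the TCP; attitude=None keeps the orientation; feed is the mean speed in m/s. With until_force (N) it stops when the force on the tool has changed by that much, and returns True; else False.
- arm.move_joints(angles): joint-space move.
- arm.command_gripper(opening, newtons=None): finger opening in m; newtons is the grip in N (None keeps the last); returns when the fingers have stopped.
- arm.sleep(seconds).
- arm.inverse_kinematics(position, orientation): joint angles nearest the present ones, or None.
- arm.sense(): the state.
- arm.camera(name): name is "scene" or "top" or "wrist"; returns the picture (400x640x3 uint8, red, green, blue); there is no depth.
- arm.camera_params(name): a dict with "K" (3x3 intrinsics, pixels), "position" and "rotation" of the camera in the world; the wrist camera has in their place "tool_from_camera" (4x4, takes a point from camera to tool coordinates, whose origin is the TCP and whose axes are the flange's). Camera axes: x right, y down, z forward; pixel columns grow to the right and rows downward; lengths in m; the calibration is good to about 2 mm. A picture is of the moment at which its call begins: read the wrist's pose just before it. camera_params takes no time and is no camera call.
A pose or a line that the arm cannot do raises arm.Unreachable and nothing moves.
- arm.finish_job(): hands the job in; it is judged then, once.
The state is a dict: "time_s": time; "joint_pos": joint angles; "qd": joint speeds; "joint_efforts": joint torques, N m; "position": TCP position; "tcp_rot": TCP orientation; "wrist_force": force on the tool from outside, world axes, zero at the start; "ft_torque": the same for the moment, N m; "finger_gap": finger opening in m; "gripper_force": force on a finger pad.
Only numpy, scipy, OpenCV 4.12 (cv2) and the standard library are available. Lean on these libraries where they do the work, as an engineer would, in place of code of your own. Each camera call takes 0.05 s, during which the arm holds its last target. There are 200 camera calls.

## Task

Lay the loose timber block in the channel of the dowel-drilling jig and push it along until its end is fully home against the aluminium drill guide. Then, with the block home, press the red spring-return clamp lever down past its first two clicks to the third, so that its rubber foot clamps the block, and finish while still holding the lever down there, ready for me to drill. Do not disturb the tools lying around.

Things in the scene. Friction and masses are not known exactly. Their poses are not given: they have to be found in the camera images.
- jig: Dowel-drilling jig bolted to the table: plywood bed, top 18 mm above the table, from x = -68 to +112, y = -65 to +220 mm. Origin: table level, under the channel's centre line, at the stop face; z up. The stop is the drill guide, an aluminium block 84 mm wide, 60 mm high over the bed, from y = 0 to -32 mm, with two steel bushes. The channel runs from it along +y.
- jig_seat (a point): Point on the bed, on the channel's centre line, at the stop face; axes as the jig's. The block is home when its end face reaches it: its centre is then 70 mm along +y.
- jig_mouth (a point): Point on the bed, on the channel's centre line, at its open, flared end, 205 mm from the stop; axes as the jig's. The channel is 63 mm wide (inner faces at x = +-31.5 mm) between aluminium rails 15 mm thick and 11 mm high over the bed, with chamfered lips.
- lever_pivot (a point): The lever's pivot in its steel bracket, at x = 75, y = 30, z = 98 mm of the jig; axes as the jig's. The lever turns about its y axis and points to its -x. The bracket (x = 52 to 111, y = -1 to 61 mm of the jig) reaches 134 mm above the table. White disc on its +y side: small black dot for rest, two larger for clicks 1 and 2, red for click 3; the lever's red pointer runs over them.
- lever_grip (a point): Point to press: on the upper face of the lever's red plastic handle (92 mm long, 34 wide, 17 thick), 175 mm along the lever from the pivot and 9.5 mm above its axis; the handle goes 40 mm farther out and 52 mm inward. About 0.22 m above the table when raised, 0.115 m at the third click. Its -x axis points outward along the lever, its z is the face's normal.
- clamp_lever (a joint): Angle of the lever (rad): 0 is raised, 0.72 rad above level, where its spring keeps it; grows as the handle is pressed; 0.72 is level. Clicks (force rises, then drops) at 0.23, 0.46, 0.69; end stop 0.74. It never stays by itself: let go, it springs back to 0. Pressing at the handle takes 2 to 7 N on the way, 8 to 14 N at the third click on the block.
- clamp_foot: Spring plunger with a black rubber foot 23 mm across, through the lever 75 mm from its pivot; origin on the lever's axis, foot 52 mm below. Lever up, it hangs about 45 mm above a block in the channel; it meets the block just after the second click, 30 mm from the stop, and gives up to 22 mm (about 4 N at touch, 0.6 N per mm more).
- offcut: The loose timber block, plain, 58 x 140 x 45 mm (x, y, z), 0.12 to 0.25 kg; origin at the centre of its underside, long side along its y. It starts flat on the table to the left of the jig. Either end may go first.
- tape_measure: Yellow tape measure, 37 x 84 x 64 mm, on the table, not to be disturbed; origin at the centre of its underside.
- carpenter_pencil: Red flat pencil, 14 x 188 x 8 mm, on the table, not to be disturbed; origin at the centre of its underside.
- try_square: Try square, wooden stock and steel blade, 226 x 130 x 21 mm, on the table, not to be disturbed; origin at the centre of its underside.
- folding_rule: Yellow folded rule, 31 x 239 x 16 mm, on the table, not to be disturbed; origin at the centre of its underside.

How it is judged:
By the outcome, as a careful person would: the job done as asked, in the order asked, and still so for the second after the job is handed in, while the arm keeps its last pose, push and grip.
It also fails if it takes over 67 s, if anything falls off the work surface, if the arm or the gripper's body presses on something with over 40 N, if the wrist force passes 120 N, or if a joint passes its speed limit or range.

## Working session

There is one attempt and no reset: what is moved stays moved. The work goes in short steps, each a Python script; the robot and the scene stay as the last script left them, time stands still between calls to the robot, and variables do not carry over. Pictures are saved under pics/ and viewed, at most 11 in all, crops included, and the job is handed in when it is done.

```bash
mkdir -p pics; ls
python3 - <<'E'
from rig import arm
import cv2
for n in("top","scene"):
    im=arm.camera(n); cv2.imwrite(f"pics/{n}0.png",im[:,:,::-1])
    p=arm.camera_params(n); print(n,p["K"],p["position"],p["rotation"])
s=arm.sense(); print(s["time_s"],s["position"],s["tcp_rot"],s["finger_gap"])
print(arm.camera_params("wrist"))
E
```

```text
pics
rig.py
top [[415.86959956   0.         312.74589409]
 [  0.         415.86959956 196.78068332]
 [  0.           0.           1.        ]] [ 0.36308226 -0.0292089   1.19138276] [[ 0.00574038 -0.98581428  0.16774164]
 [-0.99983685 -0.0085312  -0.01592171]
 [ 0.01712688 -0.16762288 -0.98570241]]
scene [[380.87250766   0.         320.97824605]
 [  0.         380.87250766 193.42991751]
 [  0.           0.           1.        ]] [-0.22701113 -0.49135561  0.98700679] [[ 5.01731984e-01 -6.01292760e-01  6.21861747e-01]
 [-8.65023048e-01 -3.48449007e-01  3.60996421e-01]
 [-3.77425834e-04 -7.19048195e-01 -6.94960108e-01]]
0.1 [0.2184384  0.63813957 0.23835789] [[-9.46110263e-01  3.23844278e-01 -5.04041906e-04]
 [ 3.23844661e-01  9.46108715e-01 -1.71290194e-03]
 [-7.78350517e-05 -1.78382538e-03 -9.99998406e-01]] 0.0856433359596795
{'K': array([[320.33212122,   0.        , 315.32547934],
       [  0.        , 320.33212122, 193.92039301],
       [  0.        ,   0.        ,   1.        ]]), 'tool_from_camera': array([[ 9.53783677e-04, -9.60571322e-01, -2.78032058e-01,
         7.02293101e-02],
       [ 9.99999540e-01,  8.89218794e-04,  3.58322586e-04,
        -1.20927026e-03],
       [-9.69630686e-05, -2.78032272e-01,  9.60571729e-01,
        -1.34337081e-01],
       [ 0.00000000e+00,  0.00000000e+00,  0.00000000e+00,
         1.00000000e+00]])}
```

View pics/top0.png

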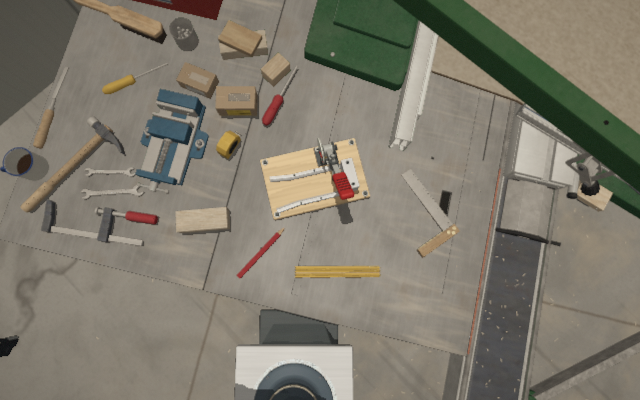

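View pics/scene0.png

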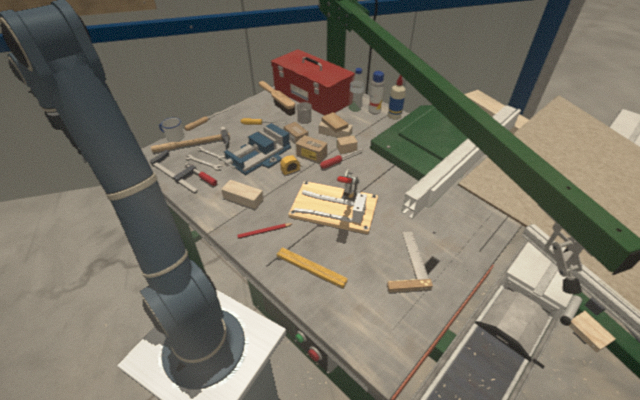

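Top view: block at about (202,220), jig bed corners near (262,157), (362,139), (370,190), (276,219), with the channel mouth on the left and the red handle at (342,185). I'll cast rough rays, then take wrist views.

```bash
cat > h.py <<'E'
from rig import arm
import numpy as np, cv2
def cam(n,s=None):
    p=arm.camera_params(n)
    if n=="wrist":
        s=s or arm.sense(); R=np.array(s["tcp_rot"]);t=np.array(s["position"]);T=p["tool_from_camera"]
        return p["K"],R@T[:3,3]+t,R@T[:3,:3]
    return p["K"],np.array(p["position"]),np.array(p["rotation"])
def ray(c,uv,z):
    K,P,R=c; uv=np.atleast_2d(uv).astype(float)
    d=(R@np.linalg.inv(K)@np.c_[uv,np.ones(len(uv))].T).T
    return P+d*((z-P[2])/d[:,2])[:,None]
def proj(c,X):
    K,P,R=c; q=(K@R.T@(np.atleast_2d(X)-P).T).T; return q[:,:2]/q[:,2:]
def down(yaw):  # tool z down, tool x axis at angle yaw in world
    c,s=np.cos(yaw),np.sin(yaw); return np.array([[c,s,0],[s,-c,0],[0,0,-1.]])
E
python3 - <<'E'
from h import *
c=cam("top")
print("bed",ray(c,[(262,157),(362,139),(370,190),(276,219)],.018).round(3).tolist())
print("block",ray(c,[(176,210),(226,208),(228,231),(177,234)],.045).round(3).tolist())
s=arm.sense(); 
for (p,y) in [((0.33,0.25,0.27),0),((0.33,0.25,0.27),np.pi),((.40,-.02,.33),0),((.40,-.02,.33),np.pi),((.43,0.12,.33),0)]:
    q=arm.inverse_kinematics(p,down(y)); print(p,y,None if q is None else np.round(q,2))
E
```

```text
bed [[0.679, 0.1, 0.018], [0.736, -0.192, 0.018], [0.584, -0.213, 0.018], [0.498, 0.056, 0.018]]
block [[0.518, 0.33, 0.045], [0.525, 0.193, 0.045], [0.461, 0.185, 0.045], [0.452, 0.324, 0.045]]
(0.33, 0.25, 0.27) 0 [-1.27 -0.02  0.52  2.09  0.01  1.07 -2.33]
(0.33, 0.25, 0.27) 3.141592653589793 [-0.81  0.    0.06  2.07 -0.    1.07  0.82]
(0.4, -0.02, 0.33) 0 [-0.83 -0.15  0.7   2.03  0.1   1.23 -1.74]
(0.4, -0.02, 0.33) 3.141592653589793 [-0.66 -0.12  0.56  2.02  0.07  1.22  1.44]
(0.43, 0.12, 0.33) 0 [-0.96 -0.02  0.6   1.94  0.01  1.21 -1.94]
```

Run:
```python
from h import *
R=down(np.pi/2)
for n,p in (("jig",(.60,.03,.33)),("blk",(.49,.22,.25))):
    arm.movep(p,R); s=arm.sense(); im=arm.camera("wrist"); cv2.imwrite(f"pics/w_{n}.png",im[:,:,::-1])
    K,P,Rc=cam("wrist",s); np.savez(f"w_{n}.npz",K=K,P=P,R=Rc); print(n,s["time_s"],np.round(s["joint_pos"],2),np.round(s["position"],3))
```

```text
jig 2.6667 [-0.58  0.31  0.6   1.62 -0.18  1.27  0.06] [0.6   0.032 0.33 ]
blk 3.6417 [-0.93  0.25  0.53  1.87 -0.14  1.06 -0.35] [0.491 0.219 0.251]
```

View pics/w_jig.png

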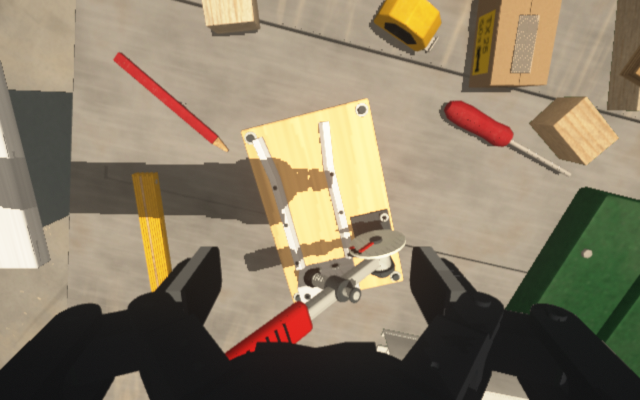

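View pics/w_blk.png

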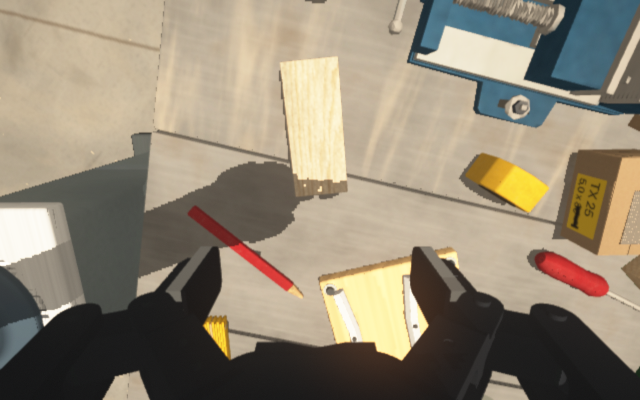

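The jig view shows bed corners at about (242,130), (368,99), (402,280) and the rails as white strips from (256,140) and (324,122). In the block view the top face is about (281,62), (338,57), (346,182), (294,188). Next I fit the edges.

```bash
cat > fit.py <<'E'
from h import *
def load(n):
    d=np.load(f"w_{n}.npz"); return cv2.imread(f"pics/w_{n}.png"),(d["K"],d["P"],d["R"])
def edge(im,a,b,w=10,ch=None,tr=(.12,.88),n=60):
    """subpixel strongest-gradient points across segment a-b, robust line fit"""
    a,b=np.array(a,float),np.array(b,float); t=(b-a)/np.linalg.norm(b-a); nn=np.array([-t[1],t[0]])
    o=np.arange(-w,w+.1,.5); f=np.linspace(*tr,n); pts=[]
    M=(a+f[:,None]*(b-a))[:,None,:]+o[None,:,None]*nn
    v=cv2.remap(ch,M[...,0].astype(np.float32),M[...,1].astype(np.float32),cv2.INTER_LINEAR)
    v=cv2.GaussianBlur(v,(7,1),1.2); g=abs(np.gradient(v,axis=1))
    k=g.argmax(1); P=M[np.arange(n),k]
    for _ in range(2):
        vx,vy,x,y=cv2.fitLine(P.astype(np.float32),cv2.DIST_HUBER,0,.01,.01).ravel()
        r=abs((P-[x,y])@[-vy,vx]); P2=P[r<max(1.,1.5*np.median(r))]; P=P2
    return P,len(P),np.median(r)
E
python3 - <<'E'
from fit import *
im,c=load("jig"); hsv=cv2.cvtColor(im,cv2.COLOR_BGR2HSV); sat=hsv[...,1].astype(np.float32)
val=hsv[...,2].astype(np.float32)
res={}
for n,a,b,ch,z,tr,w in [("left",(242,130),(297,305),sat,.018,(.1,.6),8),("right",(368,99),(402,280),sat,.018,(.1,.6),8),("end",(242,130),(368,99),sat,.018,(.15,.85),8)]:
    P,k,r=edge(im,a,b,w,ch,tr); W=ray(c,P,z)[:,:2]
    vx,vy,x,y=cv2.fitLine(W.astype(np.float32),cv2.DIST_HUBER,0,.01,.001).ravel()
    print(n,k,round(r,2),"dir",round(np.degrees(np.arctan2(vy,vx)),2),(x.round(4),y.round(4))); res[n]=(np.array([x,y]),np.array([vx,vy]))
th=[]
for n in("left","right"):
    d=res[n][1]; d=d*np.sign(d[1]); th.append(np.arctan2(-d[0],d[1]))
d=res["end"][1]; d=d*np.sign(d[0]); th.append(np.arctan2(d[1],d[0])); print("th",np.degrees(th))
t=np.mean(th); ex=np.array([np.cos(t),np.sin(t)]); ey=np.array([-np.sin(t),np.cos(t)])
xl,xr,ye=res["left"][0]@ex,res["right"][0]@ex,res["end"][0]@ey
print("width",xr-xl); O=ex*((xl+.068+xr-.112)/2)+ey*(ye-.22); print("origin",O,t); np.savez("jig0.npz",O=O,t=t)
# top view of jig: 1px=.5mm, plane z=.029, x right, y up
xs,ys=np.meshgrid(np.arange(-75,120,.4),np.arange(230,-40,-.4))
X=np.c_[(O+np.c_[xs.ravel(),ys.ravel()]@np.array([ex,ey])/1000),np.full(xs.size,.029)]
q=proj(c,X).astype(np.float32).reshape(*xs.shape,2); o=cv2.remap(im,q[...,0],q[...,1],1)
for xx in(-31.5,31.5,-46.5,46.5): u=int((xx+75)/.4); o[::12,u]=(0,0,255)
for yy in(0,205): o[int((230-yy)/.4),::12]=(0,0,255)
# block
im,c=load("blk"); g=cv2.cvtColor(im,cv2.COLOR_BGR2HSV).astype(np.float32); s=g[...,1]; v=cv2.cvtColor(im,cv2.COLOR_BGR2GRAY).astype(np.float32)
L={}
for n,a,b,ch in [("l",(281,62),(294,188),s),("r",(338,57),(346,182),v),("far",(281,62),(338,57),s),("near",(294,182),(346,180),v)]:
    P,k,r=edge(im,a,b,5,ch); W=ray(c,P,.045)[:,:2]; vx,vy,x,y=cv2.fitLine(W.astype(np.float32),cv2.DIST_HUBER,0,.01,.001).ravel()
    L[n]=(x,y,vx,vy); print(n,k,round(r,2),np.round([x,y,np.degrees(np.arctan2(vy,vx))],4))
cv2.imwrite("pics/rect.png",np.hstack([o,cv2.resize(im[40:210,250:380],None,fx=2.3,fy=2.3)[:o.shape[0]] if 0 else cv2.copyMakeBorder(cv2.resize(im[45:205,260:370],None,fx=2.5,fy=2.5),0,o.shape[0]-400,0,0,0)]))
E
```

```text
left 50 0.11 dir -76.09 (np.float32(0.5231), np.float32(-0.0459))
right 60 0.11 dir -75.68 (np.float32(0.6938), np.float32(0.0141))
end 60 0.12 dir 14.31 (np.float32(0.5798), np.float32(0.0844))
th [13.90881  14.316804 14.311125]
width 0.18014368
origin [ 0.6154911  -0.13353416] 0.24746872
l 47 0.12 [  0.4619   0.2534 -84.6357]
r 60 0.16 [  0.5193   0.2712 -84.4197]
far 38 0.35 [0.4888 0.3289 8.8445]
near 36 0.23 [ 0.4863  0.2063 -1.897 ]
```

View pics/rect.png

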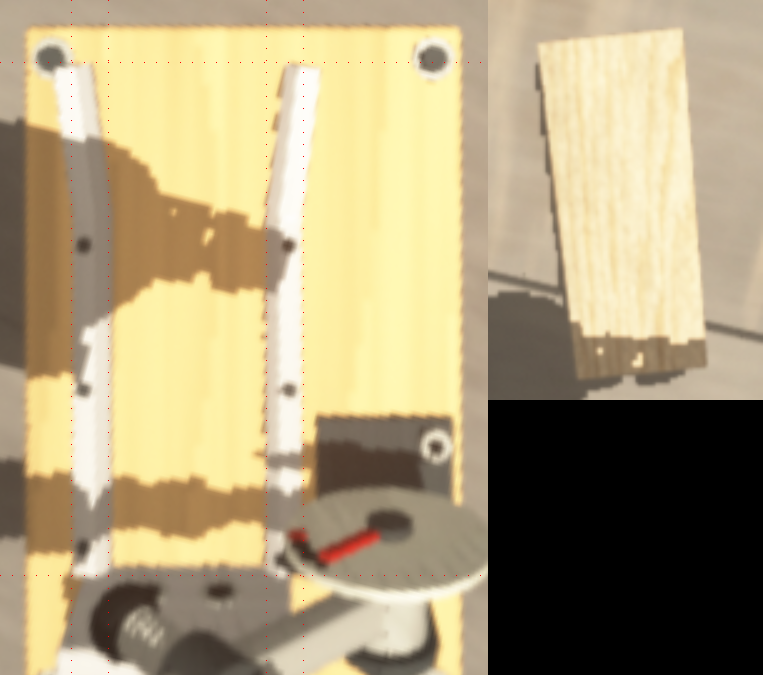

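The rectified view confirms the jig pose: the rails lie on the ±31.5/46.5 mm lines and the stop is at y=0. The block is centred at about (0.491, 0.259), yaw 0.0955. Next I pick it up.

```bash
cat >> h.py <<'E'
O=np.array([.6155,-.1335]); TH=.248
def jig(x,y,z):  # mm in jig -> world m
    c,s=np.cos(TH),np.sin(TH); return np.array([O[0]+(c*x-s*y)/1e3,O[1]+(s*x+c*y)/1e3,z/1e3])
RJ=down(np.pi/2+TH)
def st(m):
    s=arm.sense(); print(m,"t",round(s["time_s"],1),"p",np.round(s["position"],4),"F",np.round(s["wrist_force"],1),"gap",round(s["finger_gap"],4),"gf",np.round(s["gripper_force"],1))
E
python3 - <<'E'
from h import *
tb=.0955; g=np.array([.4909,.2588])+.045*np.array([-np.sin(tb),np.cos(tb)])
R=down(np.pi/2+tb)
arm.movep([*g,.12],R); st("above")
arm.move_l([*g,.026],feed=.1,until_force=8); st("low")
arm.command_gripper(.05,60); st("grip")
arm.move_l([*g,.125],feed=.15); st("lift")
p=jig(0,175,125); arm.move_l(p,RJ,feed=.2); st("over")
s=arm.sense(); im=arm.camera("wrist"); cv2.imwrite("pics/carry.png",im[:,:,::-1])
E
```

```text
above t 4.4 p [0.4884 0.3023 0.121 ] F [ 0.5 -0.1 -0.3] gap 0.085 gf 0.0
low t 5.5 p [0.4871 0.3038 0.0266] F [ 0.4 -1.1 -0.1] gap 0.0852 gf 0.0
grip t 5.8 p [0.4872 0.3039 0.0269] F [-0.8 -0.5  5.7] gap 0.0568 gf 64.6
lift t 6.6 p [0.4858 0.3033 0.1241] F [-0.1 -0.6 -1.7] gap 0.0569 gf 63.9
over t 8.2 p [0.5722 0.0374 0.1248] F [ 0.7 -0.2 -1.5] gap 0.0571 gf 63.9
```

View pics/carry.png

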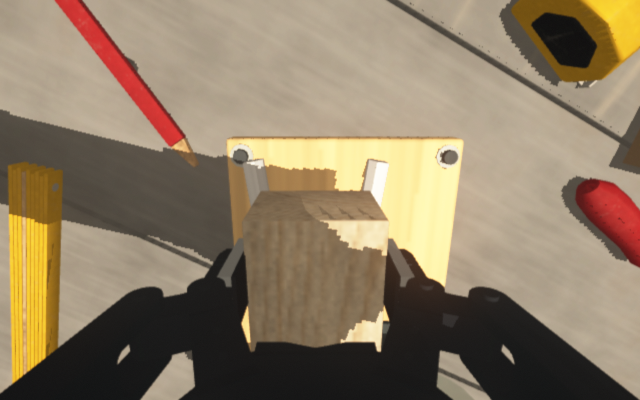

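The block is gripped square (rear end at columns 245–387) between the rails, with the bed edges parallel to the image. Next I lower it and slide it in.

Run:
```python
from h import *
def inj(m):
    p=np.array(arm.sense()["position"]); d=p[:2]-O; c,s=np.cos(TH),np.sin(TH); st(m); print("   jig",np.round([1e3*(c*d[0]+s*d[1]),1e3*(-s*d[0]+c*d[1])],1),round(p[2]*1e3,1))
inj("over")
arm.move_l(jig(0,175,60),RJ,feed=.1)
print(arm.move_l(jig(0,175,43.5),feed=.04,until_force=5)); inj("down")
z=arm.sense()["position"][2]*1e3
if z<48:
    print(arm.move_l(jig(0,122,z+.3),feed=.06,until_force=15)); inj("slid")
```

```text
over t 8.2 p [0.5722 0.0375 0.1248] F [-0.6  0.8 -0.3] gap 0.0571 gf 63.9
   jig [  0.  176.4] 124.8
True
down t 9.4 p [0.5729 0.0362 0.0452] F [-0.9  0.2  4. ] gap 0.0567 gf 64.6
   jig [  0.3 175. ] 45.2
False
slid t 10.5 p [ 0.5854 -0.016   0.0454] F [-0.1 -0.9  1.2] gap 0.0571 gf 64.1
   jig [ -0.3 121.3] 45.4
```

Run:
```python
from h import *
def inj(m):
    p=np.array(arm.sense()["position"]); d=p[:2]-O; c,s=np.cos(TH),np.sin(TH); st(m); print("   jig",np.round([1e3*(c*d[0]+s*d[1]),1e3*(-s*d[0]+c*d[1])],1),round(p[2]*1e3,1))
arm.command_gripper(.085); inj("rel")
arm.move_l(jig(0,122,115),RJ,feed=.15)
arm.move_l(jig(0,190,115),feed=.2); arm.command_gripper(0,40)
arm.move_l(jig(0,190,48),feed=.15); inj("behind")
print(arm.move_l(jig(0,138,48),feed=.04,until_force=18)); inj("push")
s=arm.sense(); arm.sleep(.3); inj("hold")
s=arm.sense(); im=arm.camera("wrist"); cv2.imwrite("pics/w_home.png",im[:,:,::-1])
y=176; arm.move_l(jig(0,y,48),feed=.15); arm.move_l(jig(0,y,200),feed=.25); inj("up")
s=arm.sense(); im=arm.camera("wrist"); cv2.imwrite("pics/w_up.png",im[:,:,::-1]); K,P,R=cam("wrist",s); np.savez("w_up.npz",K=K,P=P,R=R)
```

```text
rel t 10.9 p [ 0.5855 -0.0149  0.0454] F [0.6 0.3 0.1] gap 0.0848 gf 0.0
   jig [ -0.  122.3] 45.4
behind t 13.4 p [0.5693 0.0506 0.0483] F [0.4 0.1 0.5] gap 0.0002 gf 0.0
   jig [  0.4 189.8] 48.3
True
push t 14.4 p [0.578  0.0134 0.0477] F [-0.5 -0.  -0.2] gap 0.0001 gf 0.0
   jig [ -0.3 151.6] 47.7
hold t 14.7 p [0.5775 0.0136 0.0473] F [ 0.2  0.2 -0.6] gap -0.0002 gf 0.0
   jig [ -0.7 151.9] 47.3
up t 15.8 p [0.5714 0.0367 0.1989] F [-0.7 -0.3 -0.4] gap 0.0 gf 0.0
   jig [ -1.  175.8] 198.9
```

View pics/w_up.png

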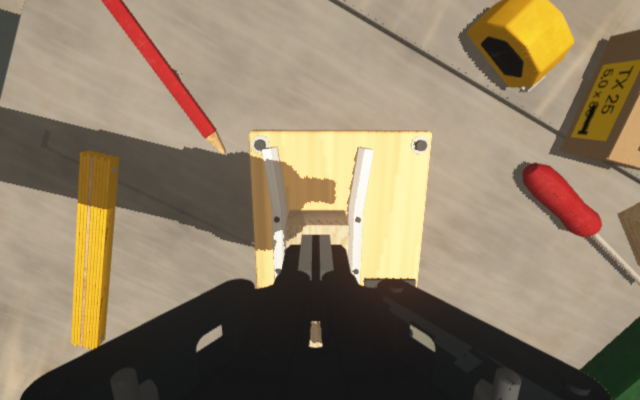

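The view shows the block's rear end between the rails at rows ~211–224. I'll check this against the projected home position.

Run:
```python
from fit import *
im,c=load("up")
for y in(140,142,145): print(y,proj(c,[jig(-15,y,18),jig(-15,y,63),jig(-25,y,63)]).round(1).tolist())
print(proj(c,[jig(-68,220,18),jig(112,220,18)]).round(1).tolist())
for u in (294,338): print(u,im[200:240,u].sum(1).tolist())
for q in (0,.3,.71):
    a=.72-q; p=jig(75-175*np.cos(a)+9.5*np.sin(a),30,98+175*np.sin(a)+9.5*np.cos(a)+8); print(p.round(3),None if (k:=arm.inverse_kinematics(p,RJ)) is None else np.round(k,2))
```

```text
140 [[303.0, 208.5], [300.9, 224.1], [289.8, 224.0]]
142 [[303.0, 206.6], [300.9, 222.0], [289.8, 221.9]]
145 [[303.0, 203.9], [300.9, 218.8], [289.7, 218.8]]
[[247.7, 129.9], [433.5, 130.3]]
294 [370, 368, 370, 370, 368, 367, 369, 366, 364, 343, 307, 291, 286, 278, 282, 288, 293, 297, 303, 308, 312, 307, 305, 306, 315, 322, 329, 331, 329, 323, 322, 328, 324, 313, 308, 324, 457, 560, 600, 613]
338 [663, 664, 664, 664, 664, 664, 665, 667, 662, 612, 449, 341, 331, 329, 336, 348, 358, 367, 375, 378, 383, 384, 388, 387, 423, 560, 638, 649, 644, 641, 644, 650, 654, 658, 658, 655, 651, 653, 660, 662]
[ 0.559 -0.117  0.229] [-0.27  0.33  0.52  1.82 -0.19  1.04  0.56]
[ 0.53  -0.124  0.186] [-0.25  0.33  0.51  1.93 -0.2   0.93  0.6 ]
[ 0.511 -0.129  0.117] [-0.21  0.4   0.47  2.03 -0.26  0.77  0.67]
```

Rear edges at rows 209.8 and 224.6 match the predicted 208.5 and 224.1, so the block is home. Next is the lever.

```bash
cat >> h.py <<'E'
def lev(q,up=0):
    a=.72-q; return jig(75-175*np.cos(a)+9.5*np.sin(a),30,98+175*np.sin(a)+9.5*np.cos(a)+8+up)
E
python3 - <<'E'
from h import *
arm.move_l(jig(0,176,290),RJ,feed=.25); arm.move_l(lev(0,62),RJ,feed=.2); st("above")
arm.move_l(lev(0,22),feed=.1)
for q in np.r_[.06:.66:.1,.64,.67,.69,.705,.715]:
    arm.move_l(lev(q),feed=.05); st(f"{q:.3f} dz {1e3*(arm.sense()['position'][2]-lev(q)[2]):.1f}")
arm.sleep(.3); st("hold")
s=arm.sense(); im=arm.camera("wrist"); cv2.imwrite("pics/w_lev.png",im[:,:,::-1]); K,P,R=cam("wrist",s); np.savez("w_lev.npz",K=K,P=P,R=R)
im=arm.camera("scene"); cv2.imwrite("pics/s_lev.png",cv2.resize(im[150:260,260:420],None,fx=4.5,fy=4.5,interpolation=2)[:,:,::-1])
E
```

```text
above t 17.3 p [ 0.5595 -0.1152  0.2899] F [-0.1 -0.  -0.4] gap 0.0 gf 0.0
0.060 dz 0.3 t 18.6 p [ 0.5529 -0.119   0.2211] F [ 0.4 -1.7  4.7] gap 0.0006 gf 1.8
0.160 dz -0.6 t 19.1 p [ 0.5413 -0.1209  0.2064] F [ 0.5  0.1 -0.2] gap -0.0003 gf 0.3
0.260 dz 0.6 t 19.6 p [ 0.5338 -0.123   0.1929] F [1.5 0.4 5.8] gap 0.0003 gf 2.7
0.360 dz 0.0 t 20.1 p [ 0.5256 -0.125   0.1766] F [ 2.3 -0.3  2.5] gap -0.0003 gf 1.3
0.460 dz 0.3 t 20.6 p [ 0.5199 -0.1266  0.1605] F [3.7 2.6 4.5] gap -0.0001 gf 2.4
0.560 dz 0.9 t 21.1 p [ 0.5157 -0.1276  0.1441] F [2.1 3.2 8.2] gap 0.0001 gf 4.3
0.660 dz 0.6 t 21.6 p [ 0.5128 -0.1283  0.1266] F [3.5 2.6 5.5] gap -0.0002 gf 2.9
0.640 dz 0.7 t 21.8 p [ 0.5125 -0.1285  0.1302] F [0.6 3.2 5.7] gap -0.0002 gf 3.5
0.670 dz 0.7 t 22.1 p [ 0.5119 -0.1287  0.1249] F [-0.7  1.9  9.1] gap 0.0 gf 4.1
0.690 dz 1.0 t 22.3 p [ 0.5116 -0.1287  0.1217] F [ 0.7  3.6 12. ] gap 0.0001 gf 5.3
0.705 dz 1.2 t 22.6 p [ 0.5113 -0.1288  0.1194] F [-0.7  3.  13.4] gap 0.0003 gf 6.3
0.715 dz 1.5 t 22.8 p [ 0.5113 -0.1288  0.1179] F [-1.4  3.9 14.1] gap -0.0003 gf 7.2
hold t 23.1 p [ 0.5113 -0.1288  0.1179] F [-1.4  3.5 14.2] gap 0.0001 gf 7.2
```

View pics/w_lev.png

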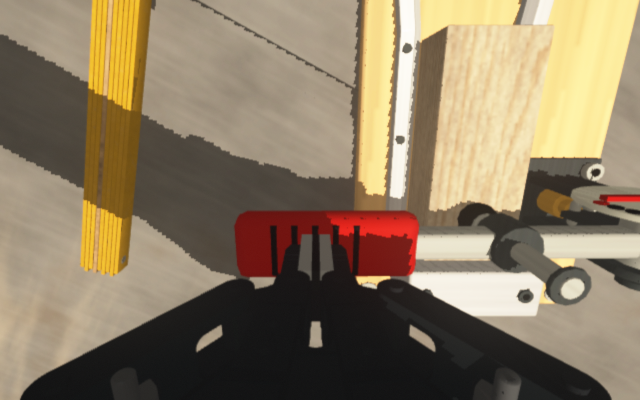

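View pics/s_lev.png

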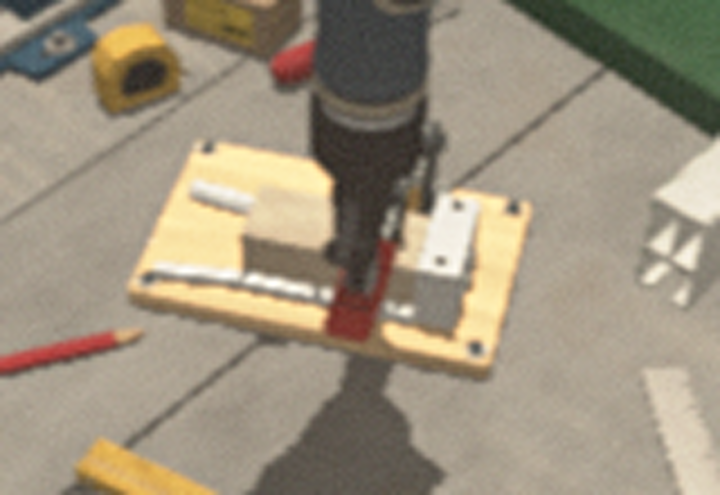

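The wrist view shows the fingers on the handle's middle (318,255), the foot over the block at (487,225) and the lever nearly level. The force is still rising at 14 N, so the third click may not be passed yet. I'll creep down and watch for the drop.

Run:
```python
from h import *
for q in np.arange(.72,.7501,.005):
    arm.move_l(lev(q),feed=.02); arm.sleep(.1); s=arm.sense(); f=s["wrist_force"][2]
    st(f"{q:.3f} dz {1e3*(s['position'][2]-lev(q)[2]):.1f}")
    if f<12.3 or f>22: break
s=arm.sense(); im=arm.camera("wrist"); cv2.imwrite("pics/dial.png",cv2.resize(im[150:300,480:640],None,fx=4,fy=4,interpolation=2)[:,:,::-1])
```

```text
0.720 dz 1.7 t 23.6 p [ 0.5112 -0.1289  0.1172] F [-1.4  4.7 15.6] gap -0.0002 gf 7.7
0.725 dz 1.6 t 23.9 p [ 0.5112 -0.1289  0.1162] F [-1.2  3.  14.2] gap 0.0002 gf 7.3
0.730 dz 1.7 t 24.3 p [ 0.5111 -0.1289  0.1154] F [-2.2  4.2 15. ] gap -0.0002 gf 7.8
0.735 dz 1.9 t 24.6 p [ 0.5111 -0.1289  0.1147] F [-2.5  4.1 17.9] gap 0.0 gf 8.5
0.740 dz 2.0 t 25.0 p [ 0.511  -0.1289  0.114 ] F [-2.8  3.3 18. ] gap -0.0001 gf 9.1
0.745 dz 1.7 t 25.3 p [ 0.5111 -0.129   0.1128] F [-1.9  3.5 16.5] gap 0.0004 gf 7.9
0.750 dz 1.9 t 25.7 p [ 0.511  -0.1289  0.1121] F [-2.2  2.9 16.5] gap 0.0001 gf 8.5
```

View pics/dial.png

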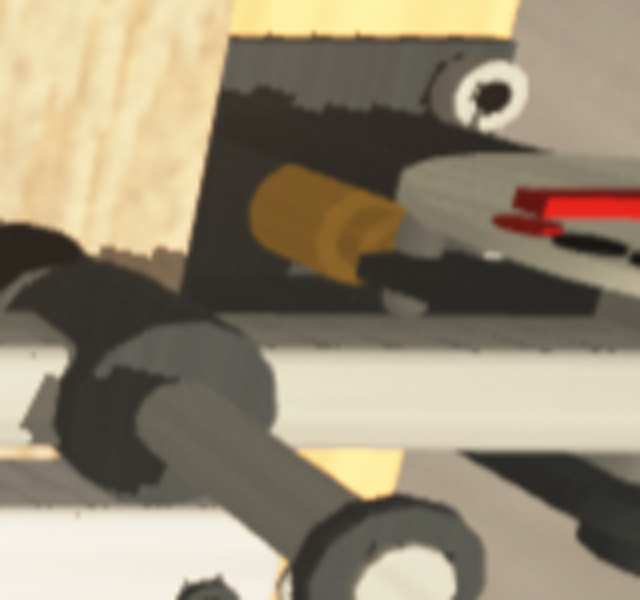

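The dial crop shows the red pointer tip (530,200) at the red third-click dot (525,225), though that's an oblique view. I'll creep on with averaged readings to separate click from end stop.

Run:
```python
from h import *
def avg():
    A=[]
    for _ in range(12): arm.sleep(.03); s=arm.sense(); A.append([s["wrist_force"][2],s["position"][2]*1e3,s["gripper_force"],*s["ft_torque"]])
    return np.mean(A,0)
print(avg().round(2))
for q in np.arange(.755,.801,.005):
    arm.move_l(lev(q),feed=.02); a=avg(); print(round(q,3),(a[1]-lev(q)[2]*1e3).round(2),a.round(2))
    if a[0]>24: break
print(arm.sense()["time_s"])
for _ in range(1):
    s=arm.sense(); im=arm.camera("wrist"); cv2.imwrite("pics/w_lev2.png",im[:,:,::-1]); K,P,R=cam("wrist",s); np.savez("w_lev2.npz",K=K,P=P,R=R)
```

```text
[1.715e+01 1.121e+02 8.550e+00 8.100e-01 4.500e-01 1.000e-02]
0.755 2.46 [ 22.31 111.83  11.16   0.93   0.8    0.  ]
0.76 3.12 [ 27.91 111.62  13.95   1.04   1.2    0.  ]
27.4333
```

A steep rise at TCP z = 112 mm marks the end stop at its nominal height, so the third click is passed. I'll ease off to about 17 N, still near the stop, and confirm the block is home.

Run:
```python
from fit import *
arm.move_l(lev(.75),feed=.02); arm.sleep(.4); st("hold")
s=arm.sense(); im=arm.camera("wrist")[:,:,::-1].copy(); c=cam("wrist",s)
for y in(140,142,144): print(y,proj(c,[jig(-10,y,63),jig(20,y,63)]).round(1).tolist())
for x in(-10,0,10,20):
    u,v=proj(c,[jig(x,140,63)])[0]; col=im[:60,int(u)].astype(int).sum(1); print(int(u),col[max(0,int(v)-8):int(v)+9].tolist(),int(v)-8)
cv2.imwrite("pics/fin.png",im)
```

```text
hold t 28.1 p [ 0.511  -0.1289  0.1121] F [-2.   3.7 16.9] gap 0.0001 gf 8.5
140 [[490.9, 19.7], [549.0, 19.7]]
142 [[491.5, 15.3], [549.8, 15.4]]
144 [[492.1, 11.0], [550.6, 11.1]]
490 [641, 643, 644, 645, 645, 647, 647, 648, 649, 647, 629, 602, 610, 625, 631, 634, 636] 11
510 [647, 649, 646, 647, 647, 648, 647, 647, 646, 644, 622, 600, 607, 620, 624, 626, 630] 11
529 [481, 541, 563, 573, 573, 578, 582, 581, 576, 573, 543, 546, 587, 606, 615, 618, 626] 11
549 [726, 728, 729, 729, 730, 730, 730, 730, 730, 729, 700, 623, 591, 601, 605, 606, 606] 11
```

View pics/fin.png

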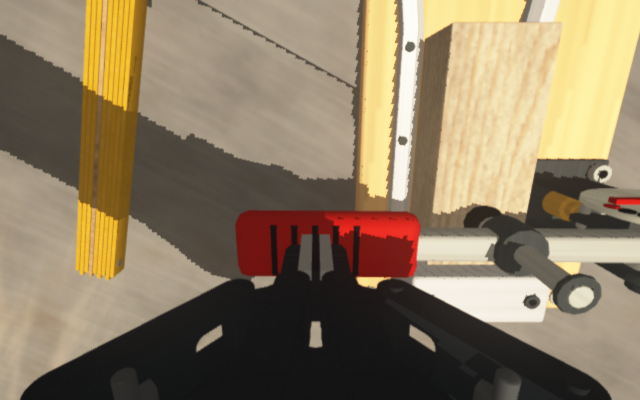

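The block's rear edge is at row ~21.5, against 19.7 predicted for home (under 1 mm, on the home side). The lever is held near its stop at about 17 N, so I'm handing in.

```bash
python3 -c "
from rig import arm
print(arm.finish_job())"
```

```text
the job is handed in; nothing more can be done
None
```

The block is home against the drill guide (camera-checked to about 1 mm), and the arm is holding the clamp lever past the third click, near its end stop, at about 17 N. I handed the job in at about 28 s, and none of the tools were touched.

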